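# Hook a trapped T-nut out of a slotted plate

### The job

One yellow T-nut is stuck in a slot of the steel fixture plate. Lift the hooked pick off its rest, reach in with it between the manifold blocks, drag the yellow nut out of the slot's open end until all of it lies on the ledge, and hang the pick back in its rest the way it was. Put the nut, narrow side up, in the empty green-lined compartment of the parts tray, and leave the steel nuts in the plate and the manifold blocks where they are.

Things in the scene. Friction and masses are not known exactly. Their poses are not given: they have to be found in the camera images.
- plate: Fixed steel fixture plate; x runs along its three T-slots to their open ends (robot's left, within 0.2 rad), z up. Origin: underside centre of the slotted part, which spans x and y -100 to 100 mm, top at z 36 mm. Slots at y = -64, 0, 64 mm, closed by a wall at x -100 to -88 mm, open at x 100 mm. Beyond, to x 190 mm, an open ledge level with the slot floors, with a 5 mm rim at x 187 to 190 mm.
- slot_mouth (a point): Middle of the open end of the plate's middle slot, on its floor: (100, 0, 10) mm in the plate's frame; the ledge begins here. All slots: floor at z 10 mm of the plate, undercut 28 mm wide from z 10 to 22 mm, neck 16 mm wide from z 22 to 36 mm (the plate's top).
- nut: Yellow steel T-nut, about 80 g, in any one of the slots. Flange 26 mm (x) by 24 mm (y), z 0 to 10 mm; on it a neck 26 by 13 mm, z 10 to 22 mm. Origin: underside centre. It stands on the slot floor, neck up, x along the slot, origin within 47 mm of the middle of the slotted part's length, so at least 27 mm of empty slot lie behind it. It slides freely.
- pick: Hooked pick, 150 g. Origin: centre of its orange handle, 100 mm long (x -50 to 50 mm), 16 by 16 mm. An 8 mm thick steel shank runs on along x to 150 mm, then a 7 mm thick leg goes straight down to z -70 mm, ending in a toe turned back towards the handle (tip at x 138.5 mm). Lowest point z -73.5 mm; centre of mass near x 20 mm. It starts level in its rest, leg down, x to the robot's right.
- pick_toe (a point): Bottom of the pick's leg, on its centre line: (150, 0, -70) mm in the pick's frame.
- rest: Fixed grey rest. Origin: underside centre; x as the pick lies in it. Base 120 by 70 mm, 10 mm high; two posts 10 mm thick at x -40 and 40 mm, 48 mm wide (y), bear the handle's underside at z 85 mm between cheeks 26 mm apart that rise to z 97 mm. The pick hangs with its origin at (0, 0, 93) mm, give or take 4 mm along; 70 mm between the posts are free for fingers.
- tray: Fixed blue parts tray, 130 mm (x) by 170 mm (y), walls 4 mm thick and 26 mm high, floor 4 mm thick. Origin: centre of the underside. A wall along x at y = 0 splits it in two: the compartment at +y is lined green and empty, the other holds a steel T-nut.
- tray_cell (a point): Centre of the floor of the green-lined compartment (122 mm along the tray's x by 79 mm along y, inside).
- steel_nut_a: A bare steel T-nut of the same shape in another slot, to stay there. Origin: centre of its underside.
- steel_nut_b: A second such steel T-nut, in the remaining slot, to stay there.
- block_a: Loose steel manifold block on the plate between two slots, 50 mm along the slots, 40 mm wide, 55 mm high. Origin: centre of its underside. Stays put.
- block_b: Loose steel manifold block of the same size between the other two slots. Stays put.
- block_c: Loose slim steel block on the plate's outer edge, 50 mm along the slots, 24 mm wide, 40 mm high. Origin: centre of its underside. Stays put.
Not all that is in view belongs to the job. What is shaped like the rest but purple is not meant.

How it is judged:
By the outcome, as a careful person would: the job done as asked, in the order asked, and still so for the second after the job is handed in, with the robot touching nothing.
It also fails if it takes over 58 s, if anything falls off the work surface, if the arm or the gripper's body presses on something with over 40 N, if the wrist force passes 120 N, or if a joint passes its speed limit or range.

### The arm

A 6-joint arm with a two-finger parallel gripper is mounted at the origin on the work surface. World frame = base frame: x ahead of the robot, y to its left, z up, the work surface at z = 0. Lengths are in m, angles in rad, forces in N, time in s.
With the tool pointing down it reaches from about 0.375 to 0.9 m from the base axis. Payload 3.1 kg.
Tool frame: the origin (TCP) lies at the very end of the fingers, on their centre line; the grasp point (between the pads) lies 19 mm behind it; z points along the fingers, y is the line along which they close (so a half turn about z gives the same grasp; the last joint's range is limited). The gripper opens to 85 mm and grips with 20 to 120 N. Pads are 22 mm wide; open, the fingers measure 114 mm over their backs; the gripper's body (76 mm by 85 mm) begins 54 mm behind the grasp point. The pads swing forward as they close: fully open they stand 13 mm farther back than shut.
Start: joints at [-1.516, 0.527, 1.433, -0, 1.181, -0.178], TCP at [0.144, -0.608, 0.231] pointing down, gripper open.
Joint ranges: [-3.08, 3.08], [-0.75, 2.2], [0.22, 2.44], [-1.43, 4.57], [0, 2.65], [-2.85, 2.85]. Speed limits (rad/s): [2.79, 2.79, 3.14, 3.14, 3.14, 3.14].

### API

Orientations are given as a unit quaternion [x, y, z, w].
In Python, from station import manip gives the robot as it stands.
- The arm moves only by the shell command python3 -m handwheel 'ROWS' [FORCE]. ROWS is JSON, a list of rows, each a list of 7 numbers: the shift along the world's x, y, z in mm, then the turn, a rotation vector about the world's x, y, z in degrees, then the opening, from 0 (shut) to 1 (fully open). A call has exactly 10 rows; each row shifts and turns the commanded pose from where the row before left it; what a row does not reach is not made up. A row lasts 1/8 s, in which the tool goes at most 62.5 mm and 10.7 degrees, less where a joint would pass 70% of its speed; a pose out of reach is approached as far as the arm can. A call is refused whole if a number of a shift passes 62.5 or a number of a turn 10.7, either way. A call with a gripper value outside its range is refused whole. The fingers move at their own pace and stop on an object; FORCE is the grip in N (left out, the last holds). Time passes only in rows, so rows that do not move let the fingers close, or fill a call up. It gives the time, the measured TCP pose, the force, the opening and the grip force at its end, in the units of the state.
- manip.sense(): the state, without advancing time (a new reading comes with each control period).
- manip.snapshot(name): name is "scene" or "top" or "wrist"; returns the picture (420x560x3 uint8, red, green, blue); there is no depth.
- manip.get_calibration(name): a dict with "K" (3x3 intrinsics, pixels), "rvec" (rotation vector, rad) and "tvec" (3), from world to camera coordinates, as OpenCV has them. Camera axes: x right, y down, z forward; pixel columns grow to the right and rows downward; lengths in m; the calibration is good to about 2 mm. A picture is of the moment at which its call begins: read the wrist's pose just before it. get_calibration takes no time and is no camera call; for the wrist camera it gives the pose at the moment of the call.
- manip.sign_off(): hands the job in; it is judged then, once.
The state is a dict: "t": time; "q": joint angles; "qd": joint speeds; "tau": joint torques, N m; "tcp_pos": TCP position; "tool_rot": TCP orientation; "force": force on the tool from outside, world axes, zero at the start; "ft_torque": the same for the moment, N m; "finger_gap": opening from 0.0 (shut) to 1.0 (fully open); "gripper_force": force on a finger pad.
Only numpy, scipy, OpenCV 4.12 (cv2) and the standard library are available. Lean on these libraries where they do the work, as an engineer would, in place of code of your own. Each camera call takes 0.05 s, during which the arm holds its last target. There are 200 camera calls.

## Working session

There is one attempt and no reset: what is moved stays moved. The work goes in short steps, Python scripts to look and compute and a shell command to move; the robot and the scene stay as the last step left them, time stands still between calls to the robot, and variables do not carry over. Pictures are saved under pics/ and viewed, at most 10 in all, crops included, and the job is handed in when it is done.

```bash
ls; mkdir -p pics; cat > h.py <<'E'
import numpy as np, cv2
from station import manip
def cal(n):
    c=manip.get_calibration(n); K=np.array(c["K"],float); R,_=cv2.Rodrigues(np.array(c["rvec"],float)); return K,R,np.array(c["tvec"],float).ravel()
def ray(c,u,v):
    K,R,t=c; d=R.T@np.linalg.solve(K,[u,v,1.]); return -R.T@t,d
def onz(c,u,v,z):
    o,d=ray(c,u,v); return o+d*(z-o[2])/d[2]
def proj(c,P):
    K,R,t=c; p=K@(R@np.asarray(P,float)+t); return p[:2]/p[2]
def snap(n,f):
    c=cal(n); im=manip.snapshot(n); cv2.imwrite("pics/"+f,cv2.cvtColor(im,cv2.COLOR_RGB2BGR)); return c,im
E
python3 - <<'E'
from h import *
for n in("scene","top"):
    c,im=snap(n,n+"0.png"); print(n,c[0][0],-c[1].T@c[2],c[1][2])
    print(im.shape)
s=manip.sense(); print(s["t"],s["tcp_pos"],s["tool_rot"])
E
```

```text
pics
scene [434.65671219   0.         275.38018814] [ 1.11107353 -0.60849147  0.89758932] [-0.48478786  0.51287653 -0.70847611]
(420, 560, 3)
top [463.46542361   0.         281.35212888] [0.32548419 0.00142586 1.12330406] [ 0.21848988  0.00317214 -0.97583406]
(420, 560, 3)
0.1 [ 0.1441783  -0.60748067  0.23042454] [ 9.93233040e-01  1.16134308e-01  5.58761822e-05 -9.73508819e-04]
```

View pics/scene0.png

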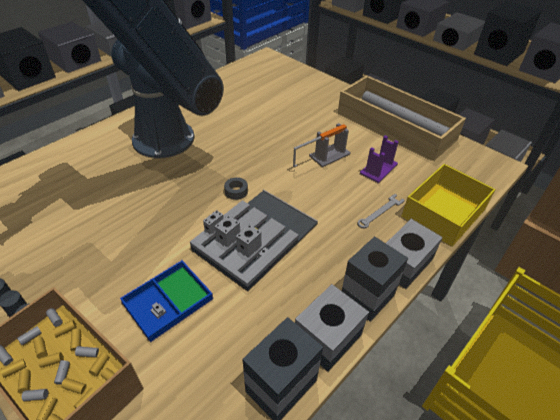

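View pics/top0.png

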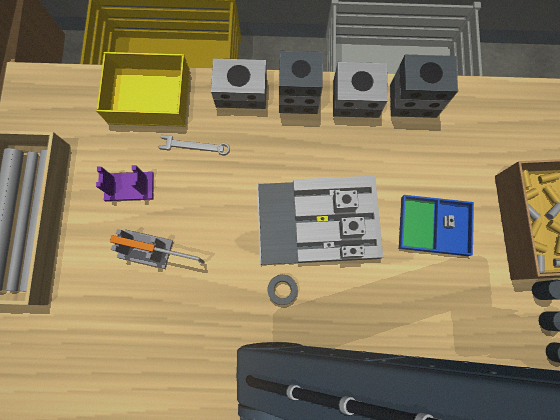

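The top view shows the plate at px (259–383, 177–265) with its ledge to the left. The grey rest with the orange pick is at (145,248), with its leg end at (203,261), and the purple decoy is at (125,185). The tray is at (437,226), green on the left. The yellow nut candidate is at (322,218) in the middle slot. Next I'll confirm that in an enlarged crop.

```bash
python3 - <<'E'
import cv2,numpy as np
t=cv2.imread("pics/top0.png"); s=cv2.imread("pics/scene0.png")
a=cv2.resize(t[170:275,250:390],None,fx=4,fy=4,interpolation=cv2.INTER_CUBIC)
b=cv2.resize(t[220:280,100:215],None,fx=4,fy=4,interpolation=cv2.INTER_CUBIC)
cv2.imwrite("pics/cropA.png",a)
b=cv2.resize(s[185:290,185:325],None,fx=4,fy=4,interpolation=cv2.INTER_CUBIC)
cv2.imwrite("pics/cropB.png",b)
E
```

```text
(no output)
```

View pics/cropA.png

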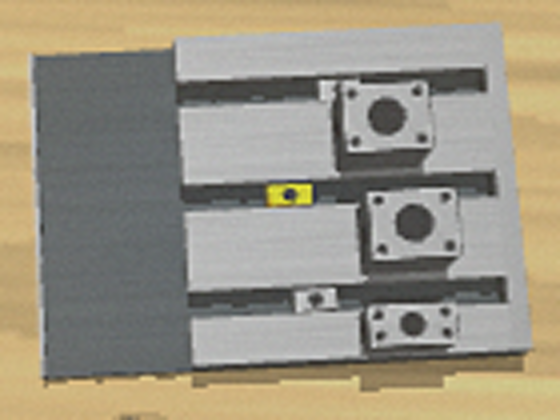

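The crop shows the yellow nut at (290,194), which is top px (322.5,218.5), in the middle slot. The steel nuts are at (330,90) and (315,298) in the outer slots. The blocks start at crop column 340 and beyond, so there is open space just behind the yellow nut. Now the measurements.

```bash
python3 - <<'E'
from h import *
c=cal("top"); o=lambda p,z: onz(c,p[0],p[1],z)*1000
f=lambda x,y:(250+x/4,170+y/4)
cor=[o(f(*p),.036) for p in[(175,40),(498,24),(533,350),(190,372)]]
print(np.round(cor,1)); A,B,C,D=cor
print("sides",[round(float(np.linalg.norm(a-b)),1) for a,b in((A,B),(B,C),(C,D),(D,A))])
ctr=sum(cor)/4; x=(A-B)+(D-C)-(0); y=np.array([ (D-A)+(C-B)]).ravel()
yx=np.arctan2(x[1],x[0]); yy=np.arctan2(y[1],y[0])
print("ctr",ctr,"yaw x",np.degrees(yx),"yaw y+90",np.degrees(yy)+90)
im=cv2.imread("pics/top0.png"); hsv=cv2.cvtColor(im,cv2.COLOR_BGR2HSV)
m=cv2.inRange(hsv,(22,150,120),(34,255,255)); m[:170]=0;m[275:]=0;m[:,:255]=0;m[:,390:]=0
ys,xs=np.nonzero(m); n=o((xs.mean(),ys.mean()),.032); print("nut px",xs.mean(),ys.mean(),xs.min(),xs.max(),ys.min(),ys.max(),n)
a=(yx+yy+np.pi/2)/2; ex=np.array([np.cos(a),np.sin(a)]); ey=np.array([-ex[1],ex[0]])
d=(n-ctr)[:2]; print("nut in plate",d@ex,d@ey,"yaw",a, "mouth",ctr[:2]+100*ex)
# orange handle, both views
for nm in("top","scene"):
    cc=cal(nm); im=cv2.imread(f"pics/{nm}0.png"); hsv=cv2.cvtColor(im,cv2.COLOR_BGR2HSV)
    m=cv2.inRange(hsv,(5,150,100),(17,255,255)); k,l,st,ce=cv2.connectedComponentsWithStats(m)
    for i in range(1,k):
        if st[i,4]>60:
            pts=np.column_stack(np.nonzero(l==i))[:,::-1].astype(np.float32); r=cv2.minAreaRect(pts); bx=cv2.boxPoints(r)
            print(nm,st[i],ce[i],np.round(r,1) if 0 else r); print(np.round([onz(cc,u,v,.101)*1000 for u,v in bx],1), onz(cc,*ce[i],.099)*1000)
# tray
im=cv2.imread("pics/top0.png"); hsv=cv2.cvtColor(im,cv2.COLOR_BGR2HSV)
for nm,lo,hi,z in(("green",(50,120,60),(75,255,255),.004),("blue",(105,120,60),(130,255,255),.026)):
    m=cv2.inRange(hsv,lo,hi); m[:150]=0; k,l,st,ce=cv2.connectedComponentsWithStats(m); i=1+st[1:,4].argmax()
    r=cv2.minAreaRect(np.column_stack(np.nonzero(l==i))[:,::-1].astype(np.float32))
    print(nm,r,o(r[0],z),np.round([o(p,z)[:2] for p in cv2.boxPoints(r)]))
b=cv2.resize(im[225:275,100:215],None,fx=6,fy=6,interpolation=cv2.INTER_CUBIC); cv2.imwrite("pics/cropC.png",b)
E
```

```text
[[ 636.   -23.2   36. ]
 [ 652.4 -220.    36. ]
 [ 453.8 -238.    36. ]
 [ 434.7  -37.    36. ]]
sides [197.5, 199.4, 201.9, 201.8]
ctr [ 544.21152194 -129.54746301   36.        ] yaw x 95.10884452426937 yaw y+90 -85.46128838189205
nut px 322.0681818181818 218.04545454545453 317 327 216 220 [544.51473601 -93.58693439  32.        ]
nut in plate 3.3261107963878183 35.80766041346362 yaw 0.08419080972774351 mouth [ 643.85732661 -121.13832439]
top [110 235  45  17 318] [131.79874214 242.94654088] ((131.8893585205078, 242.97418212890625), (44.43962478637695, 7.141502380371094), 13.134021759033203)
[[462.9 383.7 101. ]
 [478.6 381.9 101. ]
 [459.1 283.6 101. ]
 [443.5 285.8 101. ]] [461.31467036 334.49208017  99.        ]
scene [320 124  27  15 138] [333.10144928 130.73913043] ((333.2568359375, 131.06507873535156), (6.124283790588379, 27.393754959106445), 65.55604553222656)
[[446.2 288.  101. ]
 [463.1 391.8 101. ]
 [487.6 373.1 101. ]
 [470.2 271.5 101. ]] [463.65766016 333.58529489  99.        ]
green ((418.40899658203125, 223.82046508789062), (28.963817596435547, 47.04124069213867), 2.862405300140381) [ 543.13524121 -332.86621821    4.        ] [[ 486. -293.]
 [ 603. -302.]
 [ 602. -374.]
 [ 484. -363.]]
blue ((437.4905700683594, 225.08828735351562), (74.7862548828125, 54.04780960083008), 6.115503787994385) [ 537.19769767 -372.16019185   26.        ] [[ 479. -274.]
 [ 611. -292.]
 [ 597. -472.]
 [ 465. -450.]]
```

View pics/cropC.png

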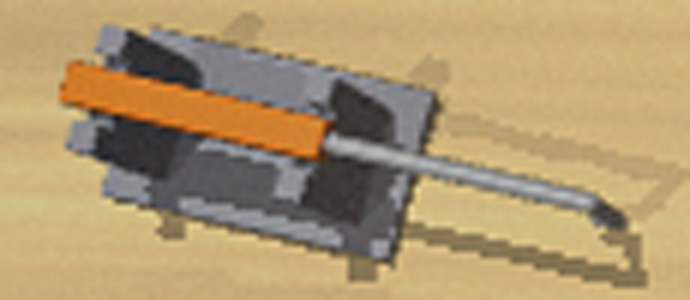

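The crop shows the pick lying in the grey rest with its handle at crop (60–330, 60–160) and its leg end at about (610,215). The handle centre comes out at world (461,334) with the pick axis at −101.3° yaw. The plate centre is (544,−130) with x at 94.8°. I'll move past the plate, taking a wrist look on the way, to the pick.

```bash
python3 -m handwheel '[[34,50,7,0,0,6.5,0.5],[34,50,7,0,0,6.5,0.5],[34,50,7,0,0,6.5,0.5],[34,50,7,0,0,6.5,0.5],[34,50,7,0,0,6.5,0.5],[34,50,7,0,0,6.5,0.5],[34,50,7,0,0,6.5,0.5],[34,50,7,0,0,6.5,0.5],[34,50,7,0,0,6.5,0.5],[34,50,7,0,0,6.5,0.5]]' 60
python3 - <<'E'
from h import *
c,im=snap("wrist","w1.png"); print(-c[1].T@c[2],c[1])
E
```

```text
t: 1.35
tcp_pos: [0.4849, -0.1063, 0.3014]
tool_rot: [0.774, 0.633, -0.0, -0.0]
force: [0.1, -1.0, 0.5]
finger_gap: 0.497
gripper_force: 0.0
[ 0.49990507 -0.03944389  0.44371787] [[ 0.98043815 -0.19682425  0.00111483]
 [-0.18962463 -0.94302625  0.27339347]
 [-0.05275915 -0.26825679 -0.96190164]]
```

View pics/w1.png

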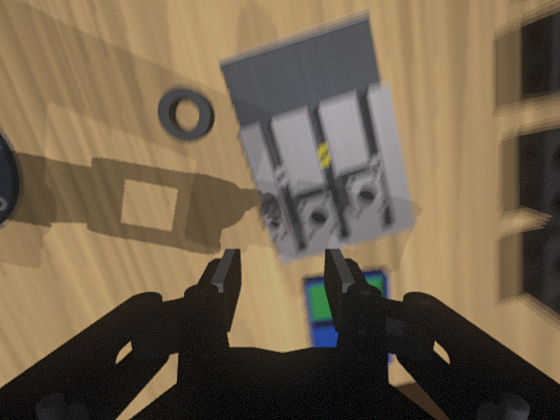

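The wrist view, slightly blurred by motion, shows the plate with its ledge at the top, the yellow nut at (324,155) in the middle slot, and the middle slot's mouth near (317,104). On to the pick.

```bash
python3 -m handwheel '[[-3,50,-10,0,0,0,0.5],[-3,60,-20,0,0,0,0.5],[-3,60,-20,0,0,0,0.5],[-3,60,-20,0,0,0,0.5],[-3,60,-20,0,0,0,0.5],[-3,60,-20,0,0,0,0.5],[-3,50,-10,0,0,0,0.5],[-3,40,0,0,0,0,0.5],[0,0,0,0,0,0,0.5],[0,0,0,0,0,0,0.5]]'
python3 - <<'E'
from h import *
c,im=snap("wrist","w2.png")
hsv=cv2.cvtColor(im,cv2.COLOR_RGB2HSV); m=cv2.inRange(hsv,(4,150,80),(17,255,255))
k,l,st,ce=cv2.connectedComponentsWithStats(m); i=1+st[1:,4].argmax()
r=cv2.minAreaRect(np.column_stack(np.nonzero(l==i))[:,::-1].astype(np.float32)); print(st[i],r)
P=np.array([onz(c,u,v,.101)*1000 for u,v in cv2.boxPoints(r)]); print(P.round(1),P.mean(0))
print([np.linalg.norm(P[i]-P[i-1]).round(1) for i in range(4)])
E
```

```text
t: 2.65
tcp_pos: [0.46, 0.3273, 0.1822]
tool_rot: [0.775, 0.632, -0.001, 0.0]
force: [0.1, -0.3, -0.1]
finger_gap: 0.502
gripper_force: 0.0
[ 270  143   22  124 2457] ((280.5, 204.5), (123.0, 21.0), 90.0)
[[464.1 383.1 101. ]
 [479.1 380.  101. ]
 [460.2 283.7 101. ]
 [443.4 287.2 101. ]] [461.70005667 333.51092768 101.        ]
[np.float64(98.1), np.float64(15.3), np.float64(98.1), np.float64(17.1)]
```

View pics/w2.png

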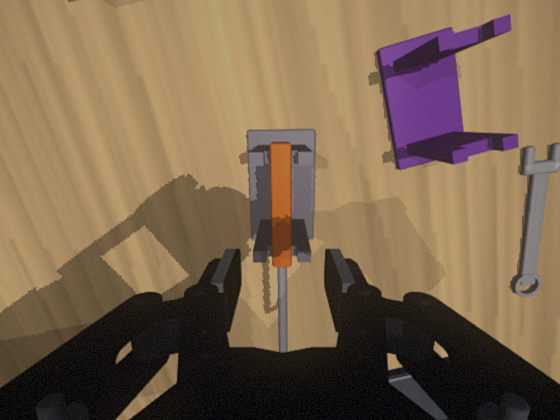

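The wrist view shows the handle upright at columns 270–292, rows 143–267, with its centre at about (461.7,333.5), matching the top-view estimate. The purple decoy is off to the right. Next: descend and grip.

```bash
python3 -m handwheel '[[1.5,6,-18,0,0,0,0.5],[0,0,-22,0,0,0,0.5],[0,0,-22,0,0,0,0.5],[0,0,-22,0,0,0,0.5],[0,0,-16,0,0,0,0.5],[0,0,-8,0,0,0,0.5],[0,0,0,0,0,0,0],[0,0,0,0,0,0,0],[0,0,0,0,0,0,0],[0,0,0,0,0,0,0]]' 60
python3 - <<'E'
from h import *
# plate from wrist view 1 cal unknown now; use top view: yellow + slot edges
c=cal("top"); im=cv2.imread("pics/top0.png"); g=cv2.cvtColor(im,cv2.COLOR_BGR2GRAY)
for col in(300,308,315,335): print(col,g[178:265,col].tolist())
E
```

```text
t: 3.95
tcp_pos: [0.462, 0.3341, 0.075]
tool_rot: [0.775, 0.632, 0.0, 0.0]
force: [0.3, -0.1, -1.6]
finger_gap: 0.176
gripper_force: 58.8
300 [190, 180, 184, 189, 184, 183, 184, 184, 187, 183, 189, 193, 98, 68, 67, 70, 69, 102, 143, 189, 183, 183, 182, 186, 184, 191, 188, 183, 186, 186, 186, 188, 189, 186, 182, 182, 191, 189, 91, 68, 69, 72, 69, 107, 121, 194, 180, 182, 187, 184, 184, 187, 187, 184, 185, 185, 185, 184, 189, 186, 185, 182, 187, 187, 160, 70, 73, 73, 70, 106, 101, 132, 189, 183, 187, 183, 182, 185, 186, 183, 184, 187, 187, 125, 46, 131, 130]
308 [190, 185, 181, 185, 180, 183, 183, 186, 184, 186, 191, 156, 67, 67, 71, 72, 68, 101, 165, 181, 183, 180, 180, 186, 184, 185, 182, 187, 183, 185, 182, 186, 188, 182, 183, 183, 187, 161, 66, 69, 74, 71, 103, 103, 164, 187, 181, 187, 178, 185, 180, 186, 184, 186, 186, 185, 182, 184, 182, 186, 182, 179, 185, 185, 91, 67, 73, 72, 66, 105, 96, 190, 185, 185, 185, 179, 182, 181, 182, 182, 184, 188, 195, 52, 86, 133, 129]
315 [185, 186, 185, 180, 177, 185, 180, 187, 185, 187, 189, 124, 71, 69, 72, 69, 104, 96, 193, 178, 184, 185, 185, 184, 184, 181, 179, 184, 184, 183, 186, 185, 187, 180, 181, 183, 184, 125, 60, 69, 65, 67, 98, 97, 190, 180, 182, 184, 182, 185, 186, 186, 178, 184, 183, 183, 181, 183, 185, 180, 183, 178, 186, 187, 63, 72, 76, 69, 110, 102, 112, 189, 181, 184, 183, 178, 182, 180, 182, 182, 186, 189, 151, 49, 107, 129, 130]
335 [183, 182, 175, 177, 184, 179, 178, 179, 188, 193, 126, 67, 138, 140, 146, 105, 111, 99, 92, 96, 95, 98, 97, 98, 96, 84, 80, 75, 72, 73, 70, 69, 75, 73, 71, 109, 92, 70, 70, 72, 67, 70, 59, 188, 178, 182, 183, 179, 182, 178, 175, 180, 185, 178, 179, 179, 182, 187, 178, 180, 175, 182, 187, 62, 64, 66, 62, 96, 87, 112, 185, 181, 182, 176, 177, 185, 177, 175, 177, 181, 191, 150, 52, 97, 123, 124, 125]
```

```bash
python3 - <<'E'
from h import *
c=cal("top"); im=cv2.imread("pics/top0.png"); g=cv2.cvtColor(im,cv2.COLOR_BGR2GRAY).astype(float)
def edges(col,r0,r1):
    s=g[r0:r1,col]; b=s>148; i=np.nonzero(~b)[0]; a,z=i[0],i[-1]
    e0=a-1+(s[a-1]-148)/(s[a-1]-s[a]); e1=z+(148-s[z])/(s[z+1]-s[z]); return r0+e0,r0+e1
L={}
for nm,r0,r1,cols in(("far",184,202,range(298,326,3)),("mid",208,230,range(299,316,2)),("near",236,254,range(300,322,3))):
    P=[]
    for k in cols:
        a,b=edges(k,r0,r1); p=(onz(c,k,a,.036)+onz(c,k,b,.036))*500; P.append(p[:2]); w=np.linalg.norm(onz(c,k,a,.036)-onz(c,k,b,.036))*1000
    P=np.array(P); vx,vy,x0,y0=cv2.fitLine(P.astype(np.float32),cv2.DIST_L2,0,.01,.01).ravel()
    print(nm,"w",w.round(1),"yaw",np.degrees(np.arctan2(vy,vx)).round(2),x0,y0,"x at y=-90",x0+vx/vy*(-90-y0))
# slotted part's ledge edge & back edge along mid land rows
for row in(186,206,234,256):
    s=g[row]; d=np.abs(np.diff(s[285:305])); k=285+d.argmax()+.5; e=np.abs(np.diff(s[370:390]));j=370+e.argmax()+.5
    print(row,k,onz(c,k+.5,row,.036)*1000,j,onz(c,j+.5,row,.036)*1000)
E
```

```text
far w 17.1 yaw -85.48 606.43463 -66.92235 x at y=-90 608.2598
mid w 16.9 yaw -84.84 541.46094 -57.235497 x at y=-90 544.42236
near w 16.9 yaw -85.63 477.90436 -66.69062 x at y=-90 479.68594
186 293.5 [620.87722998 -24.1683474   36.        ] 371.5 [ 626.90163849 -213.63040394   36.        ]
206 294.5 [571.18484896 -27.80870421  36.        ] 377.5 [ 577.50046602 -227.47811384   36.        ]
234 296.5 [503.25109279 -34.21187552  36.        ] 380.5 [ 509.51213077 -233.59641137   36.        ]
256 297.5 [451.09050752 -37.78296826  36.        ] 372.5 [ 456.59148039 -213.94663001   36.        ]
```

The middle slot axis runs at 94.7° with its mouth at about (539.6,−31), the slot spacing checks at 64 mm, and the nut sits at plate x ≈ 37. Next: lift the pick and carry it above the slot.

```bash
python3 -m handwheel '[[0,0,20,0,0,0,0],[0,0,45,0,0,0,0],[0,0,55,0,0,0,0],[8,-32,10,0,0,2,0],[13,-54,0,0,0,3,0],[13,-56,0,0,0,3,0],[13,-56,0,0,0,3,0],[13,-56,0,0,0,3,0],[8,-38,0,0,0,1.6,0],[5,-20,0,0,0,0.5,0]]' 80
python3 -m handwheel '[[0,0,-10,0,0,0,0],[0,0,-20,0,0,0,0],[0,0,-20,0,0,0,0],[0,0,0,0,0,0,0],[0,0,0,0,0,0,0],[0,0,0,0,0,0,0],[0,0,0,0,0,0,0],[0,0,0,0,0,0,0],[0,0,0,0,0,0,0],[0,0,0,0,0,0,0]]'
python3 - <<'E'
from h import *
s=manip.sense(); p=np.array(s["tcp_pos"])*1000; q=s["tool_rot"]; yaw=2*np.arctan2(q[1],q[0]); print(p,np.degrees(yaw))
ex=np.array([np.cos(yaw),np.sin(yaw)]); lx=p[:2]-150*ex; print("expected leg",lx, "toe z",p[2]+19-70)
out=[]
for n in("top","scene"):
    c,im=snap(n,n+"1.png"); 
    for z in(19+4,19-70): print(n,z,proj(c,np.array([*lx,p[2]+z])/1000))
    u,v=proj(c,np.array([*lx,p[2]-16])/1000).astype(int); a=im[v-37:v+38,u-50:u+50]; out.append(cv2.resize(a,(400,300),interpolation=cv2.INTER_CUBIC)); print("crop origin",u-50,v-37)
cv2.imwrite("pics/leg1.png",cv2.cvtColor(np.hstack(out),cv2.COLOR_RGB2BGR))
E
```

```text
t: 5.2
tcp_pos: [0.5352, 0.0197, 0.2048]
tool_rot: [0.68, 0.733, 0.0, 0.0]
force: [0.5, 0.5, -1.3]
finger_gap: 0.173
gripper_force: 81.4
t: 6.45
tcp_pos: [0.5349, 0.022, 0.1546]
tool_rot: [0.679, 0.734, 0.0, 0.0]
force: [0.4, -0.8, -1.8]
finger_gap: 0.167
gripper_force: 81.4
[534.93114137  21.9629525  154.62550272] 94.43371508649952
expected leg [ 546.52699934 -127.58816277] toe z 103.6255027216296
top 23 [344.52396812 204.105551  ]
top -51 [340.03007754 211.45565077]
crop origin 292 171
scene 23 [241.78160635 198.49562526]
scene -51 [243.02149636 219.7763174 ]
crop origin 192 172
```

View pics/leg1.png

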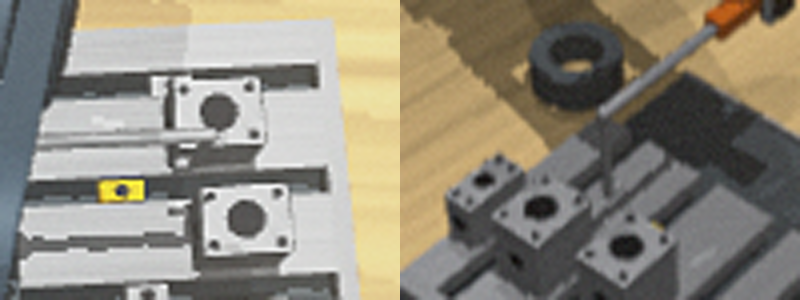

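The crops show the leg's top end at top px (345.8,204.3), within 1–2 px of prediction, hanging over the middle slot behind the yellow nut, and clear of the blocks in the scene view. Next: lower into the slot.

```bash
python3 -m handwheel '[[1,0,-10,0,0,0.3,0],[0,0,-15,0,0,0,0],[0,0,-15,0,0,0,0],[0,0,-10,0,0,0,0],[0,0,-8,0,0,0,0],[0,0,-6,0,0,0,0],[0,0,-6,0,0,0,0],[0,0,0,0,0,0,0],[0,0,0,0,0,0,0],[0,0,0,0,0,0,0]]'

```

```text
t: 7.8
tcp_pos: [0.5362, 0.022, 0.085]
tool_rot: [0.677, 0.736, 0.0, 0.0]
force: [-0.2, -0.1, -1.7]
finger_gap: 0.17
gripper_force: 81.4
```

```bash
python3 -m handwheel '[[0,0,-5,0,0,0,0],[0,0,-5,0,0,0,0],[0,0,-4,0,0,0,0],[0,0,-3,0,0,0,0],[0,0,0,0,0,0,0],[0,0,0,0,0,0,0],[0,0,0,0,0,0,0],[-0.3,3.5,0,0,0,0,0],[-0.3,3.5,0,0,0,0,0],[0,0,0,0,0,0,0]]'

```

```text
t: 9.05
tcp_pos: [0.5352, 0.0294, 0.0676]
tool_rot: [0.677, 0.736, -0.0, -0.0]
force: [-1.0, -0.1, -0.7]
finger_gap: 0.17
gripper_force: 81.4
```

```bash
python3 -m handwheel '[[-0.5,6,0,0,0,0,0],[-1,10,0,0,0,0,0],[-1,12,0,0,0,0,0],[-1,13,0,0,0,0,0],[-1,13,0,0,0,0,0],[-1,13,0,0,0,0,0],[-1,13,0,0,0,0,0],[-1,12,0,0,0,0,0],[-1,10,0,0,0,0,0],[-0.5,7,0,0,0,0,0]]'
python3 - <<'E'
from h import *
im=snap("top","t2.png")[1]; s=snap("scene","s2.png")[1]
a=cv2.resize(im[165:275,240:390],(400,293)); b=cv2.resize(s[180:290,185:335],(400,293))
cv2.imwrite("pics/drag.png",cv2.cvtColor(np.hstack([a,b]),cv2.COLOR_RGB2BGR))
for n,i in(("top",im),("scene",s)):
    hsv=cv2.cvtColor(i,cv2.COLOR_RGB2HSV); m=cv2.inRange(hsv,(22,150,100),(34,255,255)); k,l,st,ce=cv2.connectedComponentsWithStats(m)
    for j in range(1,k):
        if st[j,4]>3 and 240<ce[j][0]<390 and 165<ce[j][1]<290 or(n=="scene" and st[j,4]>3 and 190<ce[j][0]<330 and 180<ce[j][1]<290): print(n,st[j],ce[j],onz(cal(n),*ce[j],.032)*1000)
E
```

```text
t: 10.3
tcp_pos: [0.5262, 0.1387, 0.0676]
tool_rot: [0.677, 0.736, -0.0, 0.0]
force: [0.5, -0.2, -1.1]
finger_gap: 0.175
gripper_force: 81.4
top [275 219  11   7  32] [279.625  221.9375] [531.80923003   7.94062015  32.        ]
top [274 225  12   7  33] [280.         227.93939394] [517.26487448   6.58464819  32.        ]
scene [276 207   4   8  23] [277.39130435 211.30434783] [539.55876371   4.71076386  32.        ]
scene [270 209   3   4   7] [271.14285714 210.14285714] [524.13243567  -4.30447186  32.        ]
```

View pics/drag.png

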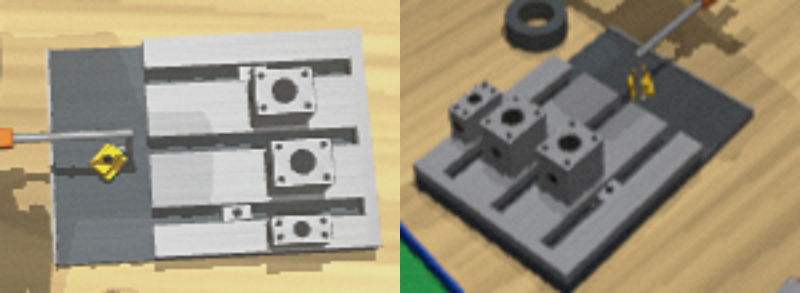

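The nut is fully out on the ledge, near top px (280,225), neck up and turned by about 35°. The steel nuts and blocks look unmoved. Next: back off, lift, and carry the pick home.

```bash
python3 -m handwheel '[[0.3,-4,0,0,0,0,0],[0,0,15,0,0,0,0],[0,0,45,0,0,0,0],[0,0,60,0,0,0,0],[-9,30,8,0,0,-3,0],[-15,48,0,0,0,-3.4,0],[-15,48,0,0,0,-4,0],[-13,40,0,0,0,-3,0],[-9,25,0,0,0,-2,0],[-3,9,0,0,0,-1,0]]'
python3 -m handwheel '[[0,0,0,0,0,0,0],[0,0,0,0,0,0,0],[0,0,0,0,0,0,0],[0,0,0,0,0,0,0],[0,0,0,0,0,0,0],[0,0,0,0,0,0,0],[0,0,-10,0,0,0,0],[0,0,-20,0,0,0,0],[0,0,-20,0,0,0,0],[0,0,-10,0,0,0,0]]'
python3 - <<'E'
from h import *
s=manip.sense(); q=s["tool_rot"]; print(np.array(s["tcp_pos"])*1000,np.degrees(2*np.arctan2(q[1],q[0])),q,np.degrees(2*np.arctan2(.632,.775)))
E
```

```text
t: 11.65
tcp_pos: [0.462, 0.3349, 0.1965]
tool_rot: [0.775, 0.632, 0.0, 0.0]
force: [0.5, -1.1, -0.7]
finger_gap: 0.171
gripper_force: 81.3
t: 12.9
tcp_pos: [0.4617, 0.3337, 0.134]
tool_rot: [0.775, 0.632, -0.001, -0.0]
force: [-0.2, -0.4, -1.7]
finger_gap: 0.172
gripper_force: 81.4
[461.73521061 333.67253074 133.95752938] 78.3450940893513 [ 7.75246558e-01  6.31657370e-01 -1.27821147e-03 -3.26782864e-04] 78.39337760616631
```

```bash
python3 -m handwheel '[[0.2,0.3,-10,0,0,0,0],[0,0,-14,0,0,0,0],[0,0,-14,0,0,0,0],[0,0,-8,0,0,0,0],[0,0,-5,0,0,0,0],[0,0,-3,0,0,0,0],[0,0,-3,0,0,0,0],[0,0,0,0,0,0,0],[0,0,0,0,0,0,0],[0,0,0,0,0,0,0]]'

```

```text
t: 14.15
tcp_pos: [0.463, 0.3344, 0.0788]
tool_rot: [0.775, 0.632, 0.0, 0.0]
force: [-0.2, 0.6, -1.9]
finger_gap: 0.17
gripper_force: 81.4
```

```bash
python3 -m handwheel '[[-0.5,0,-2,0,0,0,0],[0,0,-1.5,0,0,0,0],[0,0,0,0,0,0,0],[0,0,0,0,0,0,0],[0,0,0,0,0,0,0],[0,0,0,0,0,0,0],[0,0,0,0,0,0,0],[0,0,0,0,0,0,0],[0,0,0,0,0,0,0],[0,0,0,0,0,0,0]]'

```

```text
t: 15.4
tcp_pos: [0.4623, 0.3343, 0.0751]
tool_rot: [0.775, 0.632, -0.0, -0.0]
force: [-0.2, 0.9, -0.9]
finger_gap: 0.168
gripper_force: 81.5
```

```bash
python3 -m handwheel '[[0,0,-0.3,0,0,0,0.25],[0,0,0,0,0,0,0.5],[0,0,0,0,0,0,0.5],[0,0,0,0,0,0,0.5],[0,0,0,0,0,0,0.5],[0,0,15,0,0,0,0.5],[0,0,25,0,0,0,0.5],[0,0,40,0,0,0,0.5],[0,0,30,0,0,0,0.5],[0,0,0,0,0,0,0.5]]' 60
python3 - <<'E'
from h import *
c,im=snap("wrist","w3.png")
hsv=cv2.cvtColor(im,cv2.COLOR_RGB2HSV); m=cv2.inRange(hsv,(4,150,80),(17,255,255))
k,l,st,ce=cv2.connectedComponentsWithStats(m); i=1+st[1:,4].argmax()
r=cv2.minAreaRect(np.column_stack(np.nonzero(l==i))[:,::-1].astype(np.float32)); print(st[i],r)
P=np.array([onz(c,u,v,.101)*1000 for u,v in cv2.boxPoints(r)]); print(P.round(1),P.mean(0))
tops=[cv2.cvtColor(cv2.imread("pics/top0.png"),cv2.COLOR_BGR2RGB),snap("top","t3.png")[1]]
for t in tops:
    m=cv2.inRange(cv2.cvtColor(t,cv2.COLOR_RGB2HSV),(5,150,100),(17,255,255)); m[:230]=0; m[260:]=0; m[:,:100]=0; m[:,170:]=0; ys,xs=np.nonzero(m); print(len(xs),xs.min(),xs.max(),ys.min(),ys.max(),xs.mean(),ys.mean())
E
```

```text
t: 16.65
tcp_pos: [0.4642, 0.3352, 0.1884]
tool_rot: [0.775, 0.632, 0.004, 0.001]
force: [0.3, -0.0, -0.7]
finger_gap: 0.502
gripper_force: 0.0
[ 269  154   22  119 2286] ((279.5, 213.0), (21.0, 118.0), -0.0)
[[445.4 287.4 101. ]
 [466.2 383.3 101. ]
 [481.7 380.1 101. ]
 [462.7 283.8 101. ]] [463.96426115 333.67924747 101.        ]
318 110 154 235 251 131.7987421383648 242.94654088050314
310 111 154 234 250 131.8967741935484 242.0483870967742
```

View pics/w3.png

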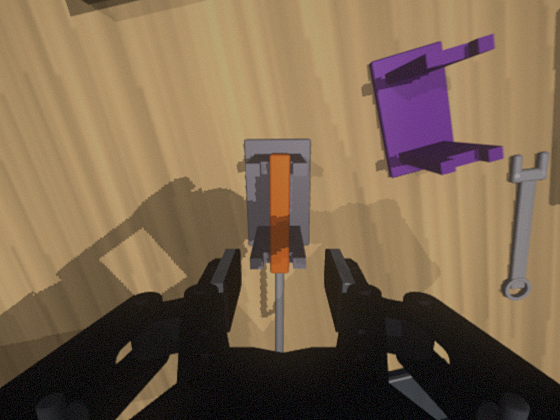

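The wrist view shows the pick hanging level between the cheeks again, at columns 269–291 and about 2 mm from its first position. Now I'll go above the nut.

```bash
python3 -m handwheel '[[6,-30,0,0,0,0,0.5],[9,-50,0,0,0,0,0.5],[9,-55,0,0,0,0,0.5],[9,-55,0,0,0,0,0.5],[9,-55,-10,0,0,0,0.5],[9,-45,-20,0,0,0,0.5],[6,-28,-15,0,0,0,0.5],[3,-10,-5,0,0,0,0.5],[0,0,0,0,0,0,0.5],[0,0,0,0,0,0,0.5]]'
python3 - <<'E'
from h import *
c,im=snap("wrist","w4.png")
hsv=cv2.cvtColor(im,cv2.COLOR_RGB2HSV); m=cv2.inRange(hsv,(20,130,40),(36,255,255))
k,l,st,ce=cv2.connectedComponentsWithStats(m)
for i in range(1,k):
    if st[i,4]>20: print(st[i],ce[i],onz(c,*ce[i],.03)*1000)
i=1+st[1:,4].argmax(); x,y,w,h,_=st[i]; x-=4;y-=4;w+=8;h+=8
v=hsv[y:y+h:2,x:x+w,2]; mm=m[y:y+h:2,x:x+w]
print(x,y)
for r in range(v.shape[0]): print("".join(str(min(9,int(v[r,q])//26)) if mm[r,q] else "." for q in range(v.shape[1])))
E
```

```text
t: 18.0
tcp_pos: [0.522, 0.0075, 0.135]
tool_rot: [0.775, 0.632, -0.0, -0.0]
force: [-0.4, 0.5, 1.4]
finger_gap: 0.5
gripper_force: 0.0
[267 187  37  36 746] [285.71715818 204.1689008 ] [527.29811595   9.88292154  30.        ]
263 183
.............................................
.............................................
..............3433...........................
.............47887654.3......................
.............788888887664....................
............688888888888887654...............
...........333456788888888888887654..........
...........5765433346777888888888887754......
.........35888888765433446788888888888887....
.........5888888888887765433456788888887.....
.......35888888888888888887654.33467788......
.......47888888888863...35788887654.3........
.....34788888888874........588888888665......
....35688888888887.........488888888887......
.....4555677887554.........68888888887.......
.........44445544553....3678888867776........
..............4454455455556555555554.........
..................44554444555555554..........
......................344555455555...........
...........................3443..............
.............................................
.............................................
```

```bash
python3 - <<'E'
from h import *
c=cal("wrist"); o=lambda u,v:onz(c,u,v,.032)*1000
a,b=o(275.5,196),o(299.5,206.5); d=b-a; print(a,b,np.linalg.norm(d),np.degrees(np.arctan2(d[1],d[0])))
print("hole",o(285.5,209)); print([o(267,210),o(303,199)])
s=manip.sense(); print(s["tcp_pos"],s["q"])
for n in("t3.png",):
    im=cv2.imread("pics/"+n); hsv=cv2.cvtColor(im,cv2.COLOR_BGR2HSV); m=cv2.inRange(hsv,(20,130,60),(36,255,255))[210:240,265:295]
    v=hsv[210:240,265:295,2]
    for r in range(30):
        if m[r].any(): print(r+210,"".join(str(min(9,v[r,q]//26)) if m[r,q] else "." for q in range(30)))
    ys,xs=np.nonzero(m); print(onz(cal("top"),265+xs.mean(),210+ys.mean(),.028)*1000)
E
```

```text
[520.54502069  19.05176102  32.        ] [538.56791908   6.09097028  32.        ] 22.19925590681365 -35.72101094926612
hole [526.53464223   6.29763291  32.        ]
[array([510.98143782,   8.56172758,  32.        ]), array([542.6465706 ,  11.92072547,  32.        ])]
[0.52208987 0.00756987 0.13515578] [-1.99854151e-01  5.32726355e-01  1.78035688e+00  3.10198426e-04
  8.28391979e-01  1.84801892e-03]
219 ..............8...............
220 .............78888............
221 ............6888888...........
222 ............87888888..........
223 ...........868..58875.........
224 ..........788....88488........
225 .........7888....8.686........
226 ........686888456.687.........
227 ........588888886688..........
228 .........3578886.68...........
229 ...........4788.586...........
230 ............444687............
231 ..............688.............
232 ..............47..............
[523.9207538   7.816166   28.       ]
```

The nut is centred near (526,7), which is plate x ≈ 139 and fully on the ledge. Its long axis is at −35°, from the neck edge in the wrist view and confirmed by the top view. I'll turn −23.4° and descend.

```bash
python3 -m handwheel '[[2,0,-10,0,0,-8,0.43],[2,-0.5,-15,0,0,-8,0.43],[0,0,-20,0,0,-7.4,0.43],[0,0,-22,0,0,0,0.43],[0,0,-20,0,0,0,0.43],[0,0,-14,0,0,0,0.43],[0,0,-10,0,0,0,0.43],[0,0,-7,0,0,0,0.43],[0,0,-3,0,0,0,0.43],[0,0,0,0,0,0,0.43]]'

```

```text
t: 19.3
tcp_pos: [0.5264, 0.0058, 0.0139]
tool_rot: [0.887, 0.461, 0.0, 0.0]
force: [-0.1, 0.6, -0.2]
finger_gap: 0.427
gripper_force: 0.0
```

```bash
python3 -m handwheel '[[0,0.5,-1,0,0,0,0.35],[0,0,0,0,0,0,0.3],[0,0,0,0,0,0,0.2],[0,0,0,0,0,0,0],[0,0,0,0,0,0,0],[0,0,0,0,0,0,0],[0,0,4,0,0,0,0],[0,0,10,0,0,0,0],[0,0,20,0,0,0,0],[0,0,20,0,0,0,0]]' 50
python3 - <<'E'
from h import *
c,im=snap("wrist","w5.png"); hsv=cv2.cvtColor(im,cv2.COLOR_RGB2HSV); m=cv2.inRange(hsv,(20,130,40),(36,255,255))
k,l,st,ce=cv2.connectedComponentsWithStats(m); print([ (st[i].tolist(),ce[i].round()) for i in range(1,k) if st[i,4]>20])
i=1+st[1:,4].argmax(); x,y,w,h,_=st[i]; x-=4;y-=4;w+=8;h+=8
v=hsv[y:y+h:2,x:x+w,2]; mm=m[y:y+h:2,x:x+w]
for r in range(v.shape[0]): print("".join(str(min(9,int(v[r,q])//26)) if mm[r,q] else "." for q in range(v.shape[1])))
c=cal("top"); im=cv2.imread("pics/top0.png"); hsv=cv2.cvtColor(im,cv2.COLOR_BGR2HSV)
m=cv2.inRange(hsv,(50,120,60),(75,255,255)); m[:150]=0; ys,xs=np.nonzero(m); print(onz(c,xs.mean(),ys.mean(),.004)*1000)
E
```

```text
t: 20.55
tcp_pos: [0.5265, 0.0062, 0.0676]
tool_rot: [0.887, 0.461, 0.0, 0.0]
force: [0.7, 0.6, -1.3]
finger_gap: 0.286
gripper_force: 49.2
[([255, 241, 56, 53, 2526], array([282., 266.]))]
................................................................
................................................................
.......334444.444444444444443444444444444444444444444443........
.......333443334444344434443444343444444444444444.444344........
......3333333333444334444444444443.44443444444444444444443......
.....24444444444555556676667777777767777777777777777777766......
.....245555555555556666788888888888888888888888888888888861.....
......355555555555555555665557888888888888888888888888888.......
......3555555555555555555555556778888888888888888888888872......
.......55555555555555555555555556666788888888888888887655.......
.......55555555555555555555555555555666888888888887655554.......
......2443433334333343443343333433333344444444544444444432......
......33.333333333333333333333333333333333333334443.333.32......
.....2333333333333333333333.333333333333333333334433333433......

[... 448 characters left out ...]
4.....
.....5555555555555555541................3555555555555555555.....
.....55555555555555555..................2455555555555555554.....
.....555555555555555553.................2455555555555555554.....
....24555555555555555542................4555555555555555554.....
....245555555555555555554..............45555555555555555553.....
.....455555555555555555555432......244555555555555555555553.....
.....455555555555555555555555555555555555555555555555555553.....
.....233.3..........4..43..4344.3333..4........4.4.......3......
................................................................
................................................................
[ 543.07527129 -332.76395487    4.        ]
```

The wrist view confirms the nut is held square between the pads, neck up (56 × 53 px, hole facing up). I'll carry it over the blocks to the tray cell at about (542,−332).

```bash
python3 -m handwheel '[[0,0,30,0,0,0,0],[0,0,45,0,0,0,0],[1,-25,20,0,0,0,0],[3,-50,0,0,0,0,0],[3,-58,0,0,0,0,0],[3,-58,0,0,0,0,0],[3,-58,0,0,0,0,0],[2,-50,-10,0,0,0,0],[1,-30,-20,0,0,0,0],[0,-9,-15,0,0,0,0]]'
python3 -m handwheel '[[0,0,-10,0,0,0,0],[0,0,-15,0,0,0,0],[0,0,-15,0,0,0,0],[0,0,-10,0,0,0,0],[0,0,-5,0,0,0,0],[0,0,0,0,0,0,0],[0,0,0,0,0,0,0],[0,0,0,0,0,0,0],[0,0,0,0,0,0,0],[0,0,0,0,0,0,0]]'
python3 - <<'E'
from h import *
s=manip.sense(); p=np.array(s["tcp_pos"])*1000; print(p)
c,im=snap("wrist","w6.png"); hsv=cv2.cvtColor(im,cv2.COLOR_RGB2HSV)
m=cv2.inRange(hsv,(45,100,30),(80,255,255)); ys,xs=np.nonzero(m)
P=np.array([onz(c,u,v,.004)*1000 for u,v in zip(xs[::7],ys[::7])])
print(len(xs),P.min(0),P.max(0)); r=cv2.minAreaRect(P[:,:2].astype(np.float32)); print(r)
E
```

```text
t: 21.85
tcp_pos: [0.5419, -0.3336, 0.1157]
tool_rot: [0.888, 0.46, -0.0, 0.0]
force: [0.1, 0.2, -1.8]
finger_gap: 0.289
gripper_force: 49.4
t: 23.1
tcp_pos: [0.5423, -0.3318, 0.062]
tool_rot: [0.887, 0.461, 0.0, 0.0]
force: [-0.7, -0.6, -0.9]
finger_gap: 0.291
gripper_force: 49.4
[ 542.3395007  -331.76968573   62.00322539]
13274 [ 482.87436233 -373.61658794    4.        ] [ 605.28242429 -291.92149299    4.        ]
((543.2380981445312, -332.2139892578125), (73.99046325683594, 119.66307830810547), 85.51691436767578)
```

Centred within 2 mm of the cell. Next: lower, release and retreat.

```bash
python3 -m handwheel '[[0,0,-10,0,0,0,0],[0,0,-14,0,0,0,0],[0,0,-12,0,0,0,0],[0,0,-8,0,0,0,0],[0,0,-5,0,0,0,0],[0,0,-3,0,0,0,0],[0,0,-1,0,0,0,0],[0,0,0,0,0,0,0],[0,0,0,0,0,0,0],[0,0,0,0,0,0,0]]'

```

```text
t: 24.4
tcp_pos: [0.5424, -0.3318, 0.0091]
tool_rot: [0.887, 0.461, 0.0, 0.0]
force: [0.3, -0.3, -1.1]
finger_gap: 0.291
gripper_force: 49.4
```

```bash
python3 -m handwheel '[[0,0,-1,0,0,0,0],[0,0,0,0,0,0,0.33],[0,0,0,0,0,0,0.38],[0,0,0,0,0,0,0.43],[0,0,0,0,0,0,0.43],[0,0,10,0,0,0,0.43],[0,0,30,0,0,0,0.43],[0,0,50,0,0,0,0.43],[0,0,50,0,0,0,0.43],[0,0,20,0,0,0,0.43]]'
python3 -m handwheel '[[-10,-20,10,0,0,0,0.5],[-20,-50,0,0,0,0,0.5],[-20,-50,0,0,0,0,0.5],[-20,-50,0,0,0,0,0.5],[-20,-40,0,0,0,0,0.5],[-10,-20,0,0,0,0,0.5],[0,0,0,0,0,0,0.5],[0,0,0,0,0,0,0.5],[0,0,0,0,0,0,0.5],[0,0,0,0,0,0,0.5]]'
python3 - <<'E'
from h import *
t=snap("top","t9.png")[1]; s=snap("scene","s9.png")[1]
f=lambda a,w,h:cv2.resize(a,(w,h),interpolation=cv2.INTER_CUBIC)
a=f(t[165:275,245:485],480,220); b=f(s[180:340,110:330],320,232); b=f(s[180:331,110:330],320,220)
c=f(t[225:275,100:215],480,209); d=f(s[110:180,280:380],320,209)
cv2.imwrite("pics/final.png",cv2.cvtColor(np.vstack([np.hstack([a,b]),np.hstack([c,d])]),cv2.COLOR_RGB2BGR))
t0=cv2.cvtColor(cv2.imread("pics/top0.png"),cv2.COLOR_BGR2RGB); df=cv2.absdiff(t,t0).max(2); df=cv2.inRange(df,60,255)
k,l,st,ce=cv2.connectedComponentsWithStats(df[165:275,255:390]); print([(x[0]+255,x[1]+165,*x[2:]) for x in st[1:].tolist() if x[4]>4])
E
```

```text
t: 25.65
tcp_pos: [0.5438, -0.3329, 0.1724]
tool_rot: [0.887, 0.461, 0.001, 0.003]
force: [0.2, 0.2, 0.1]
finger_gap: 0.43
gripper_force: 0.0
t: 26.9
tcp_pos: [0.4433, -0.5604, 0.178]
tool_rot: [0.887, 0.462, 0.0, -0.0]
force: [-0.5, -0.2, 1.0]
finger_gap: 0.499
gripper_force: 0.0
[(317, 216, 11, 6, 54), (381, 270, 9, 5, 25)]
```

View pics/final.png

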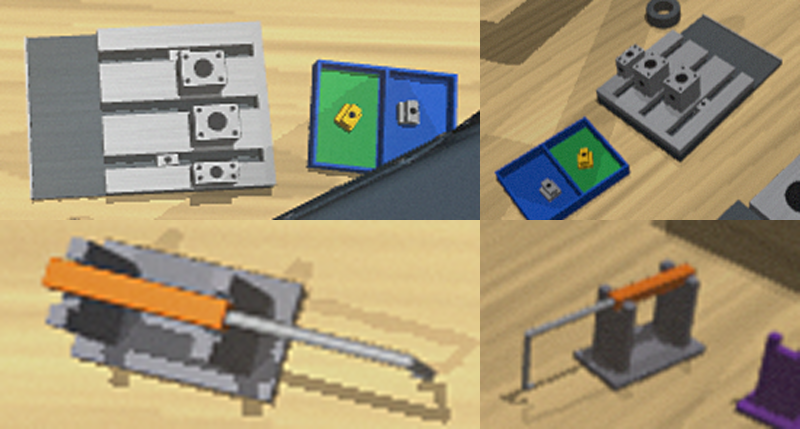

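The final composite shows the yellow nut standing neck up in the green cell at (347,117). The blocks and steel nuts are unchanged; on the plate, the before/after difference shows only the nut gone from its slot. The pick hangs level, leg down, in the grey rest.

```bash
python3 -c "
from station import manip
print(manip.sign_off())"
```

```text
the job is handed in; nothing more can be done
None
```

The job is done and handed in at about 27 s: the yellow nut stands narrow side up in the green-lined compartment, the pick is back in its rest about 2 mm from where it first lay, and the final pictures show the steel nuts and blocks where they were.

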